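# Vortex a sample tube and set it in the dry-block heater

## Task

The sample in the tube with the blue cap has settled: take it from the rack, hold it upright in the mixer's rubber cup and press straight down until the cup is fully depressed, keeping it down for two full seconds. Then stand the tube in a free well of the heater, fully home, and let go. Leave the other tubes and the things round about where they are.

Things in the scene. Friction and masses are not known exactly. Their poses are not given: they have to be found in the camera images.
- tube_blue: 50 ml amber centrifuge tube with a blue screw cap, 116 mm tall: body 30 mm in diameter, tapering over the lowest 16 mm to a flat tip 10 mm across; ribbed cap 34 mm in diameter from 98 to 116 mm above the tip; 60 g. Origin at the centre of the tip, z up the tube. Stands in one of the rack's four places; this is the sample to be mixed.
- tube_yellow: 50 ml amber centrifuge tube with a yellow screw cap, 116 mm tall: body 30 mm in diameter, tapering over the lowest 16 mm to a flat tip 10 mm across; ribbed cap 34 mm in diameter from 98 to 116 mm above the tip; 60 g. Origin at the centre of the tip, z up the tube. Another sample in the rack, to be left there.
- tube_green: 50 ml amber centrifuge tube with a green screw cap, 116 mm tall: body 30 mm in diameter, tapering over the lowest 16 mm to a flat tip 10 mm across; ribbed cap 34 mm in diameter from 98 to 116 mm above the tip; 60 g. Origin at the centre of the tip, z up the tube. Another sample in the rack, to be left there.
- tube_heating: 50 ml amber centrifuge tube with a red screw cap, 116 mm tall: body 30 mm in diameter, tapering over the lowest 16 mm to a flat tip 10 mm across; ribbed cap 34 mm in diameter from 98 to 116 mm above the tip; 60 g. Origin at the centre of the tip, z up the tube. Already stands in one well of the heater (at well_2), to be left there.
- mixer: Vortex mixer, fixed to the bench: round white housing 122 mm in diameter with a control nose at the front (-x), reaching 78 mm from the axis. Origin on the axis at bench level, z up. On its top stands the black rubber cup.
- mixer_cup (a point): Centre of the flat floor inside the mixer's black rubber cup, 84 mm above the bench when not pressed; it goes down with the cup. The cup's rim is 51 mm across outside, 39 mm inside, and stands 10 mm above this floor.
- mixer_head (a joint): How far the sprung cup is pressed down: 0 = up, 0.006 m = fully down on its stop. It starts to give at about 3 N and is fully down at about 9 N; it springs up by itself.
- heater: Dry-block heater, fixed to the bench: white box 120 (x) by 190 (y) by 78 mm with display and keys on the front (-x); in its top, 18 mm behind the middle, an aluminium block with its top face 86 mm above the bench and a row of three round wells along the heater's y, 48 mm apart. Origin at the centre of its underside.
- rack: White tube rack, fixed to the bench: base 76 by 200 mm, top plate 64 mm high with a row of four 34 mm holes along its y, at y = -69, -23, 23 and 69 mm; tube tips stand 6 mm above the bench. Origin at the centre of its underside.
- watch: Stopwatch lying at the front of the bench, 74x53x15 mm. Bystander.
- marker: Marker with blue cap lying at the front of the bench, 132 mm long. Bystander.
- beaker: Empty glass beaker behind the work, 70 mm wide, 92 mm tall. Bystander.
- beaker_small: Small beaker behind the work, 52 mm wide, 68 mm tall. Bystander.
- well_0 (a point): Centre of the floor of the heater's well 0: round, 34 mm in diameter, 50 mm deep, chamfered mouth 50 mm straight above this point. Free.
- well_1 (a point): Centre of the floor of the heater's well 1: round, 34 mm in diameter, 50 mm deep, chamfered mouth 50 mm straight above this point. Free.
- well_2 (a point): Centre of the floor of the heater's well 2: round, 34 mm in diameter, 50 mm deep, chamfered mouth 50 mm straight above this point. Taken by the tube with the red cap.
Not all that is in view belongs to the job. Leave any turquoise look-alike of the tube_blue alone.

How it is judged:
By the outcome, as a careful person would: the job done as asked, in the order asked, and still so for the second after the job is handed in, with the robot touching nothing.
It also fails if it takes over 51 s, if anything falls off the work surface, if the arm or the gripper's body presses on something with over 40 N, if the wrist force passes 120 N, or if a joint passes its speed limit or range.

## Robot

A 6-joint arm with a two-finger parallel gripper is mounted at the origin on a cart in front of the work surface, level with it; the furniture and walls round the work are solid. World frame = base frame: x ahead of the robot, y to its left, z up, the work surface at z = 0. Lengths are in mm, angles in rad, forces in N, time in s.
With the tool pointing down it reaches from about 350 to 975 mm from the base axis. Payload 7.1 kg.
Tool frame: the origin (TCP) lies between the finger pads; the fingertips stand 17 mm ahead of it and the grasp point (between the pads) lies 2 mm behind it (tip_reach is the y of the fingertips in the tool frame, in mm); y points along the fingers, x is the direction in which the jaws open and shut, and the axes are right-handed (so a half turn about y gives the same grasp; the last joint's range is limited). The gripper opens to 88 mm and grips with 3 to 60 N. Pads are 20 mm wide; open, the fingers measure 115 mm over their backs; the gripper's body (75 mm by 178 mm) begins 61 mm behind the grasp point.
Start: joints at [1.217, 0.423, 1.63, -0, 1.089, -0.019], TCP at [205.331, 590.291, 206.475] pointing down, gripper open.
Joint ranges: [-3, 3], [-0.9, 2.11], [0.09, 2.58], [-1.31, 4.45], [0.11, 2.69], [-2.54, 2.54]. Speed limits (rad/s): [2.39, 2.39, 3.01, 3.14, 3.14, 3.14].

## Interface

Orientations are given as a rotation vector (axis times angle).
In Python, from workcell import get_obs, get_image, camera_model, close_job, silhouettes, tip_of, tip_reach gives the robot as it stands. The module is installed in compiled form; this text tells all that it offers.
- The arm moves only by the tool arm_command, never from a script. Its argument "targets" is a list of rows, each a list of 4 numbers: the shift along the tool's x, y, z in mm, then the turn about the tool's y in rad. A call has 1 to 20 rows; each row shifts and turns the commanded pose from where the row before left it, along the tool's axes as they then stand; what a row does not reach is not made up. A row lasts 1/12 s, in which the tool goes at most 41.7 mm and 7.16 degrees, less where a joint would pass 70% of its speed; a pose out of reach is approached as far as the arm can. A call is refused whole if a number of a shift passes 41.7 or a number of a turn 0.125, either way. A call with a gripper value outside its range is refused whole. "gripper" is the opening in per cent of the stroke, from 0 (shut) to 100 (fully open), set as the call begins (left out, the last holds). The fingers move at their own pace and stop on an object; the grip force is fixed at half the most. Time passes only in rows, so rows that do not move let the fingers close. It gives the time, the measured TCP pose, the force and the opening at its end, in the units of the state.
- get_obs(): the state, without advancing time (a new reading comes with each control period).
- get_image(name): name is "side" or "top"; returns the picture (420x560x3 uint8, blue, green, red); there is no depth.
- camera_model(name): a dict with "mtx" (3x3 intrinsics, pixels), "dist" ([k1, k2, p1, p2, k3] as OpenCV has them; the pictures are not rectified), "position" and "orientation" of the camera in the world. Camera axes: x right, y up, looking along -z (the intrinsics and any distortion apply to the point x, -y, -z); pixel columns grow to the right and rows downward; lengths in mm; the calibration is good to about 2 mm. A picture is of the moment at which its call begins. camera_model takes no time and is no camera call.
- close_job(): hands the job in, once; it reports no verdict.
Trained networks look in the newest picture that a camera, given by its name, has taken for a name from the list of things; names that differ only in an ending like _2 or _b are one class to them, and where a whole thing is asked for, a point or a joint stands for the part that bears it (a point fixed in the world has none). Each returns a list of dicts, best first, with "conf" (0 to 1); they miss things now and then, are a little off and sometimes report something else, mostly with a low value. They report only what shows in the picture. A call takes as long as a camera call. They do not tell look-alikes from the thing itself.
- silhouettes(camera, thing): "pixels" (420x560 bool, what is visible of it) and "at" ([column, row] in pixels, amid what is visible of it).
- tip_of(camera, thing): "at" ([column, row] in pixels: a listed point, or the origin of a listed thing).
The state is a dict: "t": time; "qpos": joint angles; "qvel": joint speeds; "joint_torque": joint torques, N m; "ee_pos": TCP position; "orientation": TCP orientation; "ft_force": force on the tool from outside, world axes, zero at the start; "moment": the same for the moment, N m; "width": finger opening in mm.
Only numpy, scipy, OpenCV 4.12 (cv2) and the standard library are available. Lean on these libraries where they do the work, as an engineer would, in place of code of your own. Each camera call takes 0.05 s, during which the arm holds its last target. There are 200 camera calls.

## Working session

There is one attempt and no reset: what is moved stays moved. The work goes in short steps, Python scripts to look and compute and a tool call to move; the robot and the scene stay as the last step left them, time stands still between calls to the robot, and variables do not carry over. Pictures are saved under pics/ and viewed, about 8 in all and at most 12, crops included, and the job is handed in when it is done.

Besides the shell and the picture viewer there is one more tool, called after "Call:" by a JSON object that holds its "api" and its "payload", one argument or row to a line. arm_command: Moves the arm, as the interface text tells. Its arguments: {"type":"object","properties":{"targets":{"type":"array","items":{"type":"array","items":{"type":"number"}}},"gripper":{"type":"number"}},"required":["targets"]}

```bash
mkdir -p pics; python3 - <<'E'
from workcell import *
import cv2
o=get_obs();print(o['t'],o['ee_pos'],o['orientation'],o['ft_force'],o['width'],tip_reach)
for n in("side","top"):
    cv2.imwrite(f"pics/{n}0.png",get_image(n)); c=camera_model(n); print(n,c)
    for th in("tube_blue","tube_yellow","mixer","mixer_cup","well_0","heater","rack"):
        print(th,[(round(d['conf'],2),[round(float(x),1) for x in d['at']]) for d in tip_of(n,th)])
E
```

```text
0.0 [205.1075429  589.76161392 205.70939498] [-1.350058   -0.95821179  0.9603459 ] [-0.52740177 -0.18689988  0.77139919] 87.66825852882393 17.0
side {'mtx': array([[399.36497089,   0.        , 275.21771052],
       [  0.        , 399.36497089, 217.19758194],
       [  0.        ,   0.        ,   1.        ]]), 'dist': array([0.00964004, 0.        , 0.        , 0.        , 0.        ]), 'position': array([ 267.27477395, -752.89692908,  467.89631141]), 'orientation': array([ 1.13750583, -0.1879228 , -0.32172782])}
tube_blue [(0.65, [345.1, 341.1]), (0.58, [397.1, 335.2])]
tube_yellow [(0.84, [328.2, 325.6]), (0.73, [341.6, 344.1]), (0.58, [318.8, 323.4])]
mixer [(0.83, [260.8, 256.6])]
mixer_cup [(0.61, [262.9, 228.7])]
well_0 [(0.93, [258.6, 214.3]), (0.86, [256.5, 204.6]), (0.75, [255.3, 202.3]), (0.31, [263.7, 226.8])]
heater [(0.8, [250.0, 218.7])]
rack [(0.6, [315.8, 324.5])]
top {'mtx': array([[518.94111364,   0.        , 276.01525513],
       [  0.        , 518.94111364, 213.29352623],
       [  0.        ,   0.        ,   1.        ]]), 'dist': array([0.02981705, 0.        , 0.        , 0.        , 0.        ]), 'position': array([ 250.00289491,   22.452232  , 1496.29127542]), 'orientation': array([ 0.16823771, -0.16416143, -1.55141114])}
tube_blue [(0.65, [391.9, 223.4]), (0.64, [392.0, 189.4]), (0.62, [349.5, 159.8])]
tube_yellow [(0.72, [377.8, 226.1]), (0.29, [183.9, 205.9])]
mixer [(0.6, [284.0, 230.5])]
mixer_cup [(0.69, [284.8, 227.2])]
well_0 [(0.94, [186.4, 206.4]), (0.74, [203.7, 211.6]), (0.62, [214.3, 214.8])]
heater [(0.72, [201.8, 216.7])]
rack [(0.78, [369.3, 229.6])]
```

View pics/top0.png

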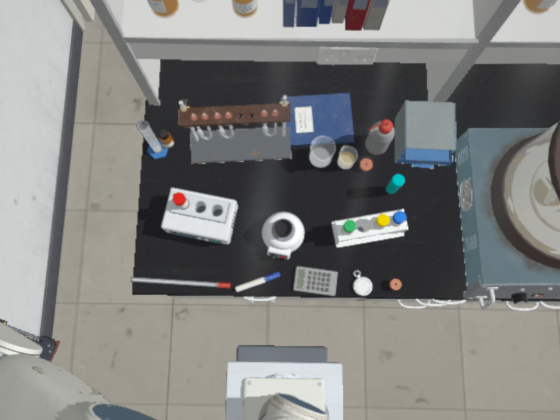

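View pics/side0.png

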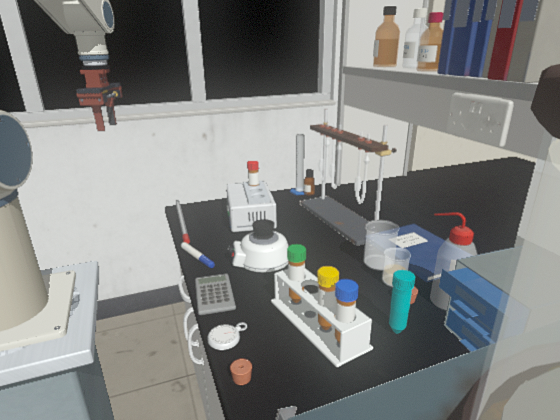

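```bash
cat > h.py <<'E'
from workcell import *
import cv2, numpy as np
from scipy.optimize import least_squares
from scipy.spatial.transform import Rotation as R
def proj(n,P):
    c=camera_model(n); q=R.from_rotvec(c['orientation']).inv().apply(np.atleast_2d(P)-c['position'])*[1,-1,-1]
    return cv2.projectPoints(q.reshape(-1,1,3),np.zeros(3),np.zeros(3),c['mtx'],c['dist'])[0].reshape(-1,2)
def ray(n,uv,z):
    c=camera_model(n); u=cv2.undistortPoints(np.array([[uv]],float),c['mtx'],c['dist']).ravel()
    d=R.from_rotvec(c['orientation']).apply([u[0],-u[1],-1]); return c['position']+d*(z-c['position'][2])/d[2]
def cyl(x,y,z0,z1,r):
    a=np.linspace(0,2*np.pi,60); return np.vstack([np.c_[x+r*np.cos(a),y+r*np.sin(a),0*a+z] for z in(z0,z1)])
def hullc(uv):
    m=cv2.moments(cv2.convexHull(uv.astype(np.float32))); return np.array([m['m10'],m['m01']])/m['m00']
def blob(mask,near,rad=25):
    k,l,s,c=cv2.connectedComponentsWithStats(mask.astype(np.uint8))
    best=[(s[i,4],i) for i in range(1,k) if np.hypot(*(c[i]-near))<rad]
    if not best: return None
    i=max(best)[1]; pts=np.argwhere(l==i)[:,::-1]; return c[i],s[i,4],s[i,:4]
def fit(uvs,z0,z1,r):
    "uvs: {cam: centroid} -> xy, residual"
    f=lambda p:np.concatenate([hullc(proj(n,cyl(p[0],p[1],z0,z1,r)))-uv for n,uv in uvs.items()])
    n=list(uvs)[0]; s=least_squares(f,ray(n,uvs[n],z1)[:2],diff_step=1e-4); return s.x,s.fun
E
python3 - <<'E'
from h import *
im={n:cv2.imread(f'pics/{n}0.png') for n in('top','side')}
hsv={n:cv2.cvtColor(i,cv2.COLOR_BGR2HSV) for n,i in im.items()}
H=dict(blue=((105,125),(400,217),(347,290),98+6),yellow=((22,33),(383,220),(328,275),104),green=((50,75),(350,227),(297,254),104),red=((175,5),(180,200),(253,166),134))
for k,(h,t,s,z) in H.items():
    u={}
    for n,near in(('top',t),('side',s)):
        a=hsv[n]; m=((a[...,0]>=h[0])|(a[...,0]<=h[1])) if h[0]>h[1] else (a[...,0]>=h[0])&(a[...,0]<=h[1])
        b=blob(m&(a[...,1]>140)&(a[...,2]>60),near,12); print(k,n,b)
        if b: u[n]=b[0]
    for sub in (u,{'top':u['top']},{'side':u['side']}): print('  ',[np.round(v,1) for v in fit(sub,z,z+18,17)])
for n,p in(('top',(284,227)),('side',(263,230))):
    b=blob(im[n].max(2)<70,p,12); print('cup',n,b)
    if b: print(fit({n:b[0]},84 if n=='side' else 93,94,25.5))
for p in((201,207),(217,211)):
    print('well',p,b:=blob(im['top'].max(2)<75,p,8)); 
    if b: print(fit({'top':b[0]},85,86,17))
big=np.hstack([cv2.resize(im['top'][180:255,150:320],None,fx=4.6,fy=4.6,interpolation=2)])
cv2.imwrite('pics/c1.png',big)
E
```

```text
blue top (array([399.41803279, 216.85245902]), np.int32(122), array([393, 211,  14,  12], dtype=int32))
blue side (array([347.11335013, 289.70528967]), np.int32(397), array([336, 279,  22,  23], dtype=int32))
   [array([ 542.4, -307.3]), array([ 0. , -0.1, -0. ,  0. ])]
   [array([ 542.2, -307.3]), array([0., 0.])]
   [array([ 542.5, -307.2]), array([ 0., -0.])]
yellow top (array([382.49180328, 219.97540984]), np.int32(122), array([376, 214,  14,  13], dtype=int32))
yellow side (array([327.5234375 , 276.05208333]), np.int32(384), array([317, 266,  22,  22], dtype=int32))
   [array([ 532.5, -261.4]), array([ 0.1,  0.2,  0.1, -0.2])]
   [array([ 532.9, -261.2]), array([-0., -0.])]
   [array([ 532.1, -261.9]), array([-0., -0.])]
green top (array([349.125     , 225.77083333]), np.int32(96), array([344, 221,  11,  11], dtype=int32))
green side (array([297.95121951, 250.95934959]), np.int32(123), array([288, 245,  17,  17], dtype=int32))
   [array([ 518.3, -169.9]), array([-0.2, -1. , -0.5,  0.8])]
   [array([ 515.7, -170.5]), array([-0.,  0.])]
   [array([ 520.4, -167.5]), array([-0., -0.])]
red top (array([178.72357724, 198.56097561]), np.int32(123), array([173, 193,  13,  12], dtype=int32))
red side (array([253.74, 164.82]), np.int32(50), array([248, 162,  10,   8], dtype=int32))
   [array([579.1, 288.6]), array([ 0.3, -0.3, -0.4, -0.6])]
   [array([578.3, 289.2]), array([ 0., -0.])]
   [array([578.4, 282.9]), array([ 0., -0.])]
cup top (array([282.60465116, 227.87906977]), np.int32(215), array([275, 220,  16,  17], dtype=int32))
(array([511.30414338,   9.47776173]), array([3.32298094e-06, 1.06076808e-06]))
cup side None
well (201, 207) (array([200., 209.]), np.int32(1), array([200, 209,   1,   1], dtype=int32))
(array([563.24365431, 239.96311017]), array([-8.98326789e-07, -1.05946984e-06]))
well (217, 211) None
```

View pics/c1.png

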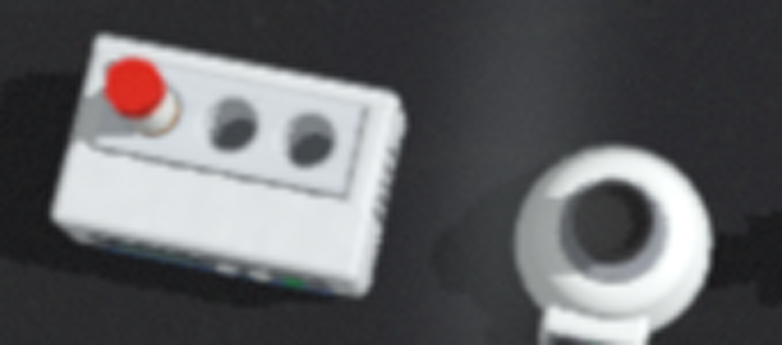

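```bash
python3 - <<'E'
from h import *
for uv in((200.65,206.96),(217.4,210.2)): print('well',fit({'top':np.array(uv)},85,86,17)[0])
for n in('top','side'):
    get_image(n)
    for th,z in(('mixer_cup',84),('mixer',0),('well_0',36),('heater',0),('rack',0)):
        for d in tip_of(n,th): print(n,th,round(d['conf'],2),np.round(d['at'],1),np.round(ray(n,d['at'],z)[:2],1))
im=get_image('side'); 
cv2.imwrite('pics/s1.png',cv2.resize(im[150:280,210:310],None,fx=4.6,fy=4.6,interpolation=2))
S=silhouettes('top','mixer')[0]['pixels'];ys,xs=np.nonzero(S);print(xs.min(),xs.max(),ys.min(),ys.max())
b=proj('top',cyl(512,8,0,60,61));print(b.min(0),b.max(0))
o=get_obs();print(R.from_rotvec(o['orientation']).as_matrix().round(3),o['ee_pos'])
E
```

```text
well [569.09014943 238.40951217]
well [560.44838347 191.42603476]
top mixer_cup 0.58 [286.5 228.9] [510.3  -1.4]
top mixer 0.84 [284.7 231.9] [516.7   2.4]
top mixer 0.39 [341.6 231.3] [ 520.7 -164.1]
top well_0 0.96 [214.6 210.6] [570.  205.4]
top well_0 0.65 [187.4 205.7] [583.5 284.3]
top well_0 0.59 [201.4 208.8] [574.8 243.6]
top heater 0.56 [201.2 220.1] [548.8 248.2]
top heater 0.54 [377.8 225.3] [ 540.  -270.3]
top rack 0.84 [368.4 232.3] [ 518.8 -242.3]
side mixer_cup 0.68 [295.  302.1] [ 471.3 -271.1]
side mixer_cup 0.56 [261.  226.9] [507.9  11.1]
side mixer 0.59 [259.8 261. ] [501.1   7.5]
side well_0 0.88 [257.1 211.9] [557.7 200. ]
side well_0 0.8 [256.  200.4] [580.4 281.2]
side well_0 0.74 [340.2 344.4] [ 519.8 -335.1]
side well_0 0.58 [254.3 205.7] [563.8 244.8]
side well_0 0.58 [227.1 336.6] [ 361.7 -254.9]
side well_0 0.39 [261.5 259.8] [488.  -47.6]
side well_0 0.23 [392.3 283. ] [ 692.9 -222.9]
side heater 0.85 [250.8 222.2] [543.7 217.6]
side rack 0.59 [318.2 324.4] [ 528.9 -241.3]
side rack 0.52 [253.7 200.5] [599.6 369.3]
263 304 213 259
[261.30479861 208.62718173] [304.69001327 254.19756694]
[[ 0.329 -0.    -0.944]
 [ 0.944 -0.     0.329]
 [-0.    -1.    -0.   ]] [205.34078281 590.29019133 206.4705374 ]
```

View pics/s1.png

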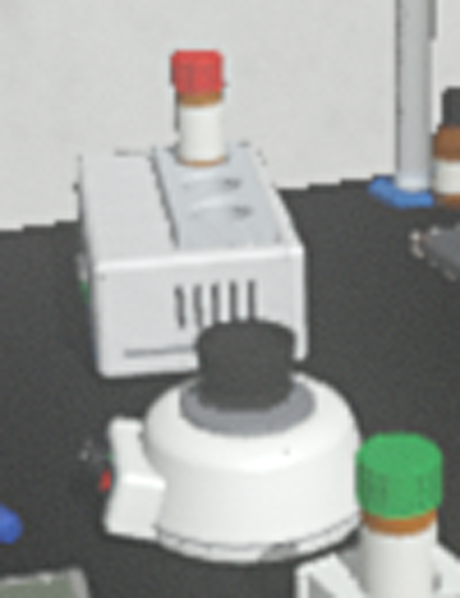

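Call:
{"api": "arm_command", "payload": {
  "targets": [
    [0,0,0,0.118],
    [0,0,0,0.118],
    [0,0,0,0.118],
    [0,0,0,0.118],
    [0,0,0,0.118],
    [0,0,0,0.118],
    [0,0,0,0.118],
    [0,0,0,0.118],
    [0,0,0,0.118]
  ],
  "gripper": 100
}}

```text
t: 2.25
ee_pos: [205.3, 590.3, 206.5]
orientation: [-1.567, -0.132, 0.132]
ft_force: [0.7, 0.1, -0.0]
width: 87.6
```

Call:
{"api": "arm_command", "payload": {
  "targets": [
    [7,0,-39,0],
    [7,0,-39,0],
    [7,0,-39,0],
    [7,0,-39,0],
    [7,0,-39,0],
    [7,0,-39,0],
    [7,0,-39,0],
    [7,0,-39,0],
    [7,0,-39,0],
    [7,0,-39,0],
    [7,0,-39,0],
    [7,0,-39,0],
    [7,0,-39,0],
    [7,0,-39,0],
    [7,0,-39,0],
    [7,0,-39,0],
    [7,0,-39,0],
    [7,0,-39,0]
  ]
}}

```text
t: 3.75
ee_pos: [451.4, -81.5, 206.8]
orientation: [-1.567, -0.137, 0.136]
ft_force: [1.4, 1.2, -0.3]
width: 87.7
```

```bash
cat >> h.py <<'E'
def to(x,y,z,yaw=None):
    "shift in tool axes from the measured pose to a world point; turn to bring tool x to yaw"
    o=get_obs(); M=R.from_rotvec(o['orientation']).as_matrix(); a=np.arctan2(M[1,0],M[0,0])
    print('t',round(o['t'],2),'tcp',o['ee_pos'].round(1),'yaw',round(a,4),'down',M[:,1].round(3),'F',o['ft_force'].round(1),'w',round(o['width'],1))
    print('shift',(M.T@(np.array([x,y,z])-o['ee_pos'])).round(1),'turn',None if yaw is None else round(a-yaw,3))
E
python3 - <<'E'
from h import *
to(542.4,-307.3,206,0.174)
f=lambda p:(lambda q:np.array([q[:,0].min()-252.8,q[:,0].max()-273.9,q[:,1].min()-220]))(proj('side',cyl(p[0],p[1],94,94,25.5)))
s=least_squares(f,[512,8],diff_step=1e-4);print('cup side',s.x,s.fun)
E
```

```text
t 3.75 tcp [451.4 -81.5 206.8] yaw 0.1736 down [ 0.001 -0.    -1.   ] F [ 1.4  1.2 -0.3] w 87.7
shift [  50.6    0.9 -238.2] turn -0.0
cup side [ 5.09855937e+02 -2.86857527e-01] [-1.09872651  1.09942291 -0.14412655]
```

Call:
{"api": "arm_command", "payload": {
  "targets": [
    [8.4,0,-39.7,0],
    [8.4,0,-39.7,0],
    [8.4,0,-39.7,0],
    [8.4,0,-39.7,0],
    [8.4,0,-39.7,0],
    [8.4,0,-39.7,0],
    [0,0,0,0],
    [0,0,0,0]
  ]
}}

```text
t: 4.42
ee_pos: [542.0, -307.0, 205.9]
orientation: [-1.566, -0.135, 0.135]
ft_force: [0.0, 0.8, -0.0]
width: 88.2
```

```bash
python3 - <<'E'
from h import *
for n in('top','side'):
    i=get_image(n); cv2.imwrite(f'pics/{n}2.png',i)
to(542.4,-307.3,84,0.174)
i=cv2.imread('pics/side2.png'); cv2.imwrite('pics/s2.png',cv2.resize(i[200:370,250:430],None,fx=3,fy=3,interpolation=2))
E
```

```text
t 4.52 tcp [ 541.2 -304.6  206. ] yaw 0.1737 down [-0.001  0.001 -1.   ] F [-0.3  0.3  0. ] w 87.9
shift [  0.8 122.   -3. ] turn -0.0
```

View pics/s2.png

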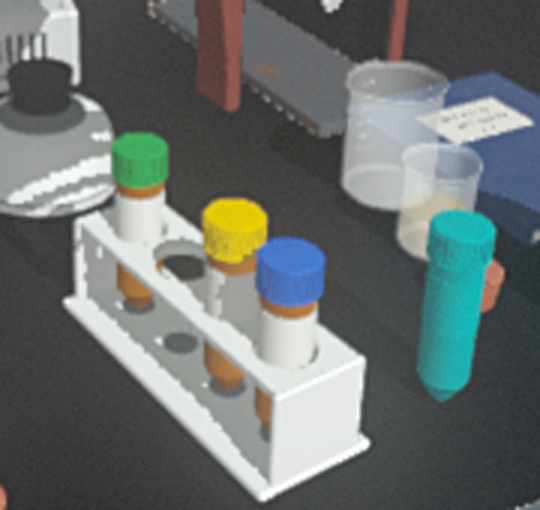

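Call:
{"api": "arm_command", "payload": {
  "targets": [
    [0.3,25,-1,0],
    [0,25,0,0],
    [0,25,0,0],
    [0,25,0,0],
    [0,15,0,0],
    [0,7,0,0],
    [0,0,0,0]
  ]
}}

```text
t: 5.1
ee_pos: [541.2, -304.3, 83.2]
orientation: [-1.564, -0.136, 0.14]
ft_force: [-0.0, -0.1, -0.3]
width: 87.8
```

Call:
{"api": "arm_command", "payload": {
  "targets": [
    [0,0,0,0],
    [0,0,0,0],
    [0,0,0,0],
    [0,0,0,0],
    [0,0,0,0],
    [0,0,0,0],
    [0,0,0,0],
    [0,0,0,0]
  ],
  "gripper": 0
}}

```text
t: 5.77
ee_pos: [542.3, -306.2, 84.6]
orientation: [-1.567, -0.137, 0.136]
ft_force: [0.4, -0.4, 0.6]
width: 38.0
```

Not shut yet; wait a little more.

Call:
{"api": "arm_command", "payload": {
  "targets": [
    [0,0,0,0],
    [0,0,0,0],
    [0,0,0,0],
    [0,0,0,0]
  ]
}}

```text
t: 6.1
ee_pos: [542.3, -306.1, 84.5]
orientation: [-1.566, -0.137, 0.137]
ft_force: [0.1, -1.0, 0.8]
width: 31.9
```

Call:
{"api": "arm_command", "payload": {
  "targets": [
    [0,0,0,0],
    [0,0,0,0],
    [0,0,0,0],
    [0,-5,0,0],
    [0,-15,0,0],
    [0,-25,0,0],
    [0,-30,0,0],
    [0,-30,0,0],
    [0,-20,0,0],
    [0,-9,0,0],
    [0,0,0,0]
  ]
}}

```text
t: 7.02
ee_pos: [543.4, -306.7, 221.0]
orientation: [-1.569, -0.14, 0.134]
ft_force: [1.1, -0.0, -0.9]
width: 32.4
```

```bash
python3 - <<'E'
from h import *
i=get_image('side'); cv2.imwrite('pics/s3.png',cv2.resize(i[120:340,230:430],None,fx=2.7,fy=2.7,interpolation=2))
to(511,6,216,0.174)
E
```

```text
t 7.07 tcp [ 542.5 -306.2  219. ] yaw 0.1741 down [ 0.001 -0.001 -1.   ] F [ 0.2  0.4 -0.9] w 31.9
shift [ 23.    2.7 312.9] turn 0.0
```

View pics/s3.png

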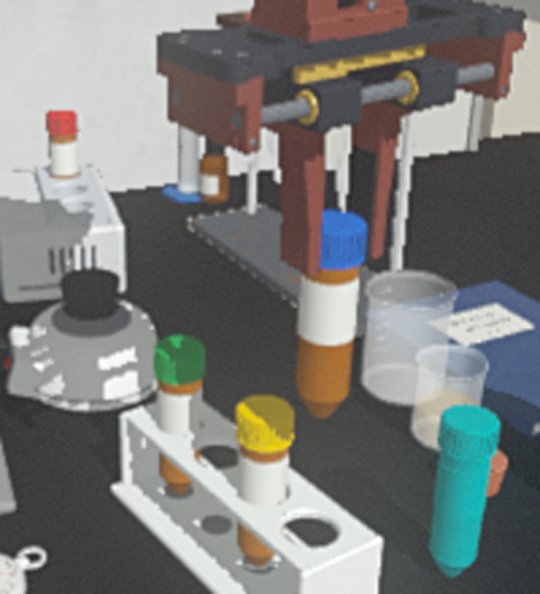

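Call:
{"api": "arm_command", "payload": {
  "targets": [
    [1.5,0,20,0],
    [3,0,39,0],
    [3,0,39,0],
    [3,0,39,0],
    [3,0,39,0],
    [3,0,39,0],
    [3,0,39,0],
    [2.5,0,39,0],
    [1,0,20,0],
    [0,8,0,0],
    [0,8,0,0],
    [0,8,0,0],
    [0,6,0,0],
    [0,0,0,0],
    [0,0,0,0]
  ]
}}

```text
t: 8.32
ee_pos: [510.4, 5.1, 187.6]
orientation: [-1.566, -0.134, 0.137]
ft_force: [-0.5, -1.2, -0.1]
width: 32.5
```

```bash
python3 - <<'E'
from h import *
i=get_image('side'); T=get_image('top')
a=cv2.resize(i[130:280,200:330],None,fx=3.8,fy=3.8,interpolation=2)
cv2.imwrite('pics/s4.png',a)
to(511,6,190,0.174)
o=get_obs()['ee_pos']; print('tip proj crop',(proj('side',[o[0],o[1],o[2]-78])-[200,130])*3.8,'floor',[((proj('side',[511,y,84])-[200,130])*3.8).round() for y in(0,6,10)])
print('rim', ((proj('side',cyl(511,6,94,94,25.5))-[200,130])*3.8).round()[[0,15,30,45]])
E
```

```text
t 8.42 tcp [511.    5.4 188.5] yaw 0.1728 down [ 0. -0. -1.] F [ 0.3 -0.2 -0.6] w 32.4
shift [ 0.1 -1.5  0.6] turn -0.001
tip proj crop [[238.68312212 329.73763268]] floor [array([[243., 375.]]), array([[240., 371.]]), array([[237., 368.]])]
rim [[280. 348.]
 [224. 339.]
 [198. 363.]
 [257. 372.]]
```

View pics/s4.png

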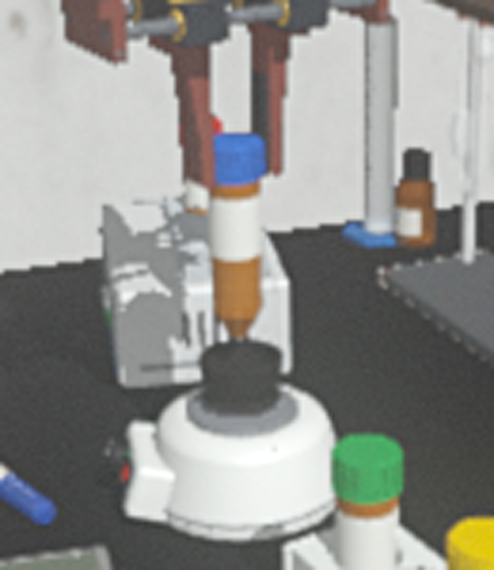

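Call:
{"api": "arm_command", "payload": {
  "targets": [
    [0,6,0,0],
    [0,6,0,0],
    [0,6,0,0],
    [0,4,0,0],
    [0,2,0,0],
    [0,1,0,0],
    [0,0,0,0]
  ]
}}

```text
t: 9.0
ee_pos: [510.6, 6.2, 163.2]
orientation: [-1.566, -0.136, 0.137]
ft_force: [-0.1, -0.7, -0.8]
width: 32.4
```

Call:
{"api": "arm_command", "payload": {
  "targets": [
    [0,1,0,0],
    [0,1,0,0],
    [0,1,0,0],
    [0,0,0,0]
  ]
}}

```text
t: 9.33
ee_pos: [511.1, 6.2, 160.8]
orientation: [-1.567, -0.137, 0.136]
ft_force: [-1.5, 0.1, 4.0]
width: 32.0
```

Call:
{"api": "arm_command", "payload": {
  "targets": [
    [0,1,0,0],
    [0,1,0,0],
    [0,0,0,0]
  ]
}}

```text
t: 9.58
ee_pos: [511.1, 6.1, 158.7]
orientation: [-1.567, -0.137, 0.136]
ft_force: [-1.1, -0.8, 5.7]
width: 31.8
```

Call:
{"api": "arm_command", "payload": {
  "targets": [
    [0,1,0,0],
    [0,1,0,0],
    [0,1,0,0],
    [0,0,0,0]
  ]
}}

```text
t: 9.92
ee_pos: [511.3, 6.1, 156.3]
orientation: [-1.567, -0.138, 0.136]
ft_force: [-0.9, -0.5, 10.7]
width: 32.3
```

Call:
{"api": "arm_command", "payload": {
  "targets": [
    [0,0.7,0,0],
    [0,0.7,0,0],
    [0,0,0,0]
  ]
}}

```text
t: 10.17
ee_pos: [511.9, 6.1, 156.0]
orientation: [-1.567, -0.139, 0.135]
ft_force: [-3.8, -1.1, 20.0]
width: 32.0
```

Call:
{"api": "arm_command", "payload": {
  "targets": [
    [0,0,0,0],
    [0,0,0,0],
    [0,0,0,0],
    [0,0,0,0],
    [0,0,0,0],
    [0,0,0,0],
    [0,0,0,0],
    [0,0,0,0],
    [0,0,0,0],
    [0,0,0,0],
    [0,0,0,0],
    [0,0,0,0],
    [0,0,0,0],
    [0,0,0,0],
    [0,0,0,0],
    [0,0,0,0]
  ]
}}

```text
t: 11.5
ee_pos: [511.9, 6.0, 156.0]
orientation: [-1.567, -0.139, 0.135]
ft_force: [-3.4, -0.2, 19.9]
width: 32.2
```

Call:
{"api": "arm_command", "payload": {
  "targets": [
    [0,0,0,0],
    [0,0,0,0],
    [0,0,0,0],
    [0,0,0,0],
    [0,0,0,0],
    [0,0,0,0],
    [0,0,0,0],
    [0,0,0,0],
    [0,0,0,0],
    [0,0,0,0],
    [0,0,0,0],
    [0,0,0,0],
    [0,0,0,0],
    [0,0,0,0],
    [0,0,0,0],
    [0,0,0,0]
  ]
}}

```text
t: 12.83
ee_pos: [511.9, 6.1, 156.0]
orientation: [-1.567, -0.139, 0.135]
ft_force: [-3.3, -0.1, 20.1]
width: 32.0
```

```bash
python3 - <<'E'
from h import *
i=get_image('side')
cv2.imwrite('pics/s5.png',cv2.resize(i[130:280,200:330],None,fx=3.8,fy=3.8,interpolation=2))
to(511,6,190,-0.18)
E
```

```text
t 12.88 tcp [511.9   6.1 156. ] yaw 0.174 down [ 0.003 -0.    -1.   ] F [-3.3 -1.4 19.3] w 32.1
shift [ -0.8 -34.    0.1] turn 0.354
```

View pics/s5.png

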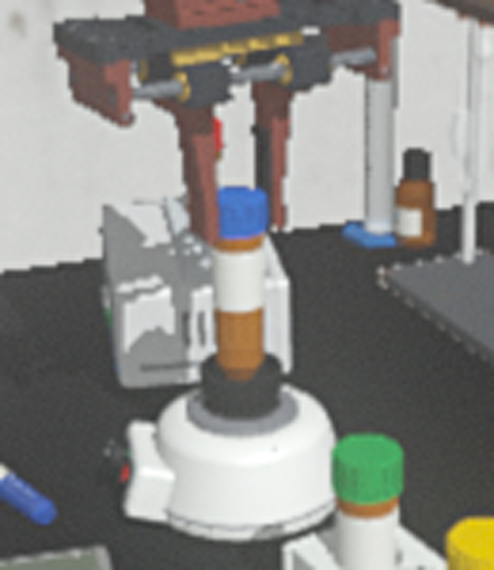

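Call:
{"api": "arm_command", "payload": {
  "targets": [
    [0,-2,0,0],
    [0,-5,0,0],
    [0,-12,0,0],
    [0,-16,0,0],
    [0,-12,0,0],
    [0,-3,0,0],
    [0,0,0,0.118],
    [0,0,0,0.118],
    [0,0,0,0.118],
    [1.5,0,15,0],
    [3,0,35,0],
    [3,0,38,0],
    [3,0,38,0],
    [2,0,35,0],
    [1.5,0,20,0],
    [0,0,8,0],
    [0,10,0,0],
    [0,6,0,0],
    [0,0,0,0],
    [0,0,0,0]
  ]
}}

```text
t: 14.55
ee_pos: [557.5, 188.0, 187.0]
orientation: [-1.567, 0.144, -0.141]
ft_force: [-0.9, 0.1, -0.7]
width: 32.1
```

```bash
python3 - <<'E'
from h import *
i=get_image('side'); T=get_image('top')
S=cv2.resize(i[110:260,200:310],None,fx=5.2,fy=5.2,interpolation=2)
cv2.imwrite('pics/s6.png',S)
to(560.6,192.3,190,-0.18)
o=get_obs()['ee_pos']; f=lambda p:((proj('side',p)-[200,110])*5.2).round()
print('tip',f([o[0],o[1],o[2]-78]),'well0',f([560.6,192.3,86]),f(cyl(560.6,192.3,86,86,17))[[0,15,30,45]])
print('in s1 crop',((proj('side',cyl(560.6,192.3,86,86,17))-[210,150])*4.6).round()[[0,15,30,45]],((proj('side',cyl(569.2,239.6,86,86,17))-[210,150])*4.6).round()[[0,15,30,45]])
E
```

```text
t 14.65 tcp [558.3 188.4 188. ] yaw -0.1816 down [-0. -0. -1.] F [ 0.6  0.4 -0.9] w 32.5
shift [ 1.6 -2.   4.3] turn -0.002
tip [[300. 403.]] well0 [[304. 445.]] [[335. 440.]
 [293. 434.]
 [272. 450.]
 [317. 456.]]
in s1 crop [[250. 205.]
 [213. 200.]
 [195. 214.]
 [234. 219.]] [[239. 177.]
 [203. 172.]
 [185. 185.]
 [223. 190.]]
```

View pics/s6.png

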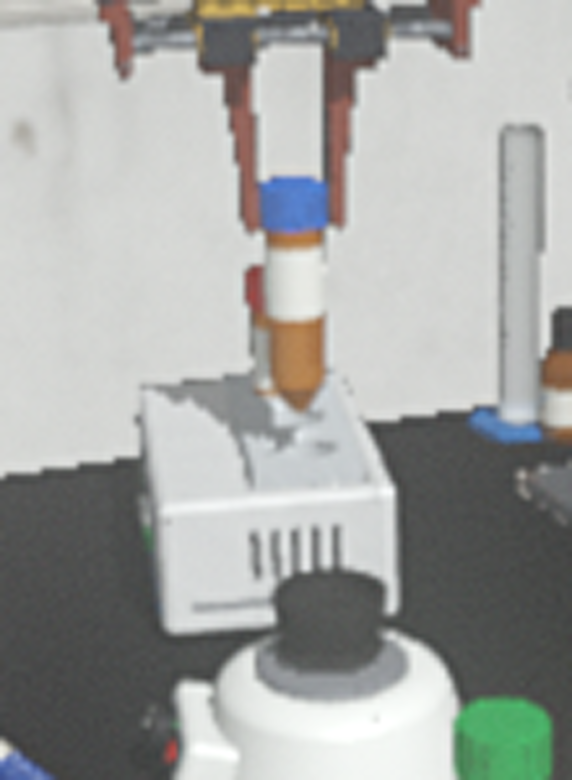

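Call:
{"api": "arm_command", "payload": {
  "targets": [
    [1.6,0,4,0],
    [0,6,0,0],
    [0,8,0,0],
    [0,8,0,0],
    [0,4,0,0],
    [0,4,0,0],
    [0,4,0,0],
    [0,2,0,0],
    [0,2,0,0],
    [0,0,0,0]
  ]
}}

```text
t: 15.48
ee_pos: [560.5, 193.2, 149.7]
orientation: [-1.566, 0.142, -0.141]
ft_force: [0.0, -0.8, 0.4]
width: 31.9
```

Call:
{"api": "arm_command", "payload": {
  "targets": [
    [0,2,0,0],
    [0,2,0,0],
    [0,2,0,0],
    [0,2,0,0],
    [0,0,0,0]
  ]
}}

```text
t: 15.9
ee_pos: [560.4, 193.1, 141.6]
orientation: [-1.566, 0.142, -0.141]
ft_force: [-0.5, 0.1, -0.4]
width: 32.3
```

Call:
{"api": "arm_command", "payload": {
  "targets": [
    [0,3,0,0],
    [0,3,0,0],
    [0,3,0,0],
    [0,3,0,0],
    [0,0,0,0]
  ]
}}

```text
t: 16.32
ee_pos: [560.2, 193.1, 129.3]
orientation: [-1.567, 0.142, -0.14]
ft_force: [0.4, -0.1, -1.0]
width: 32.0
```

Sliding in freely. Floor is expected at TCP ≈114.

Call:
{"api": "arm_command", "payload": {
  "targets": [
    [0,3,0,0],
    [0,3,0,0],
    [0,3,0,0],
    [0,2,0,0],
    [0,0,0,0]
  ]
}}

```text
t: 16.73
ee_pos: [560.3, 193.1, 118.5]
orientation: [-1.567, 0.142, -0.141]
ft_force: [0.6, -0.3, -0.2]
width: 31.9
```

Call:
{"api": "arm_command", "payload": {
  "targets": [
    [0,1,0,0],
    [0,1,0,0],
    [0,1,0,0],
    [0,0.5,0,0],
    [0,0,0,0]
  ]
}}

```text
t: 17.15
ee_pos: [560.6, 193.2, 115.5]
orientation: [-1.566, 0.141, -0.141]
ft_force: [-0.2, 0.0, -0.2]
width: 32.3
```

Call:
{"api": "arm_command", "payload": {
  "targets": [
    [0,0.7,0,0],
    [0,0.7,0,0],
    [0,0,0,0]
  ]
}}

```text
t: 17.4
ee_pos: [560.8, 193.3, 114.4]
orientation: [-1.566, 0.141, -0.142]
ft_force: [-1.1, -0.5, 1.0]
width: 31.7
```

Call:
{"api": "arm_command", "payload": {
  "targets": [
    [0,0.5,0,0],
    [0,0,0,0]
  ]
}}

```text
t: 17.57
ee_pos: [561.0, 193.4, 114.3]
orientation: [-1.566, 0.141, -0.142]
ft_force: [-0.8, -0.0, 6.5]
width: 32.1
```

Call:
{"api": "arm_command", "payload": {
  "targets": [
    [0,0,0,0],
    [0,0,0,0],
    [0,0,0,0],
    [0,0,0,0],
    [0,0,0,0],
    [0,0,0,0],
    [0,0,0,0],
    [0,0,0,0],
    [0,0,0,0],
    [0,0,0,0],
    [0,0,0,0]
  ],
  "gripper": 100
}}

```text
t: 18.48
ee_pos: [560.7, 193.2, 113.7]
orientation: [-1.566, 0.141, -0.141]
ft_force: [-0.6, -1.0, -0.5]
width: 87.6
```

Call:
{"api": "arm_command", "payload": {
  "targets": [
    [0,-5,0,0],
    [0,-15,0,0],
    [0,-30,0,0],
    [0,-30,0,0],
    [0,-30,0,0],
    [0,-20,0,0],
    [0,-5,0,0],
    [0,0,-20,0],
    [0,0,-40,0],
    [0,0,-40,0],
    [0,0,-40,0],
    [0,0,-20,0],
    [0,0,0,0]
  ]
}}

```text
t: 19.57
ee_pos: [530.5, 32.5, 247.8]
orientation: [-1.567, 0.146, -0.143]
ft_force: [0.4, -0.1, 0.3]
width: 88.1
```

```bash
python3 - <<'E'
from h import *
i=get_image('side'); T=get_image('top')
S=cv2.resize(i[110:360,180:420],None,fx=2.3,fy=2.3,interpolation=2)
cv2.imwrite('pics/s7.png',S)
a=cv2.cvtColor(i,cv2.COLOR_BGR2HSV); b=blob((abs(a[...,0]-115.)<=10)&(a[...,1]>140)&(a[...,2]>60),proj('side',[561,193,143])[0],12)
print(b, hullc(proj('side',cyl(561,193,134,152,17))))
r=blob(((a[...,0]>=175)|(a[...,0]<=5))&(a[...,1]>140)&(a[...,2]>60),(253.7,164.8),10);print(r)
to(561,193,200)
E
```

```text
(array([255.61111111, 176.11111111]), np.int32(18), array([252, 173,   7,   7], dtype=int32)) [257.69676276 174.90853011]
(array([251.38888889, 162.55555556]), np.int32(18), array([248, 162,  10,   3], dtype=int32))
t 19.67 tcp [531.7  35.4 248.1] yaw -0.182 down [-0.001  0.    -1.   ] F [ 1.3  0.2 -1. ] w 87.8
shift [  0.4  48.1 160.3] turn None
```

View pics/s7.png

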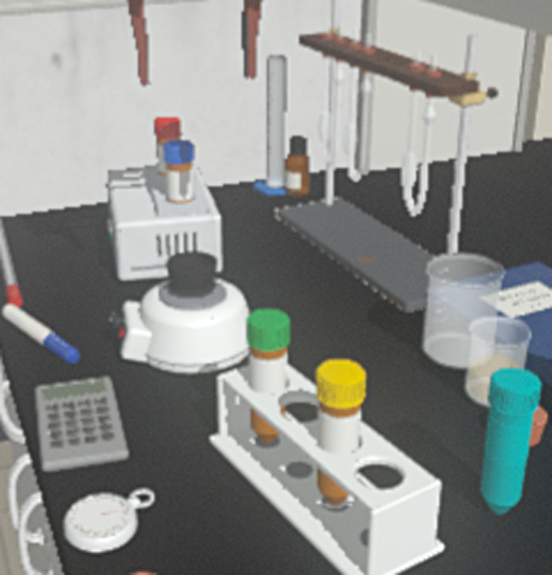

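```bash
python3 -c "from workcell import *; print(close_job())"
```

```text
the job is handed in; nothing more can be done
None
```

I mixed the blue-capped tube and stood it in the heater, and the job is handed in. The clock read about 19.7 s at my last check, out of the 51 s allowed.

- **Mixing:** I held the tube upright in the mixer cup and pressed straight down. The force rose by about 1 N per mm and then jumped to 20 N on the stop. I held it there for about 2.7 s, and the picture showed the cup down.
- **Heater:** The tube slid into well_0 without sideways force. It touched the floor at the expected height with 6.5 N, and I then released it.
- **Last checks:** In the last side picture the tube stands upright in well_0, with its cap within about 1 pixel of where a fully home tube should show. The red, yellow and green tubes, the turquoise look-alike and the bystanders in that view look unmoved. The gripper is open and clear of everything.
- **Disagreements:** The script's colour blobs for the blue and red caps in that last picture caught only part of each cap, so I judged the cap position by eye from the picture. The networks' well positions were also up to about 13 mm from my own, so I used my own measurements, and the free insertion bore them out.

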